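# Sweep the desk clutter into the tray

## Task

Tidy the desk: with your fingertips, sweep the eraser, the pencil sharpener and the round pin tin across the desk top and in through the open side of the low metal tray, until all three lie fully on the tray's floor, past its sloping lip. Slide them along the surface: do not pick them up, tip them over the tray's walls or flick them. Leave everything else on the desk where it is.

Things in the scene. Friction and masses are not known exactly. Their poses are not given: they have to be found in the camera images.
- tray: low bare-aluminium tray fixed to the desk, open on one side. Origin: centre of its underside; the open side faces its -x, roughly to world -y (within 0.25 rad). Floor 2 mm thick, x -85 to +85, y -125 to +125 mm; a sloping lip leads up from the desk at x -105 to the floor at x -85. Walls 30 mm high, 4 mm thick, at y -125, y +125 and x +85.
- eraser_c (a point): white eraser with a paper sleeve, a bar 48 (its x axis) x 22 (y) x 16 mm high, 22 g; this point is its centre, 8 mm above its underside
- sharpener_c (a point): grey block pencil sharpener, 38 (its x axis) x 28 (y) x 18 mm high, 30 g; this point is its centre, 9 mm above its underside
- tin_c (a point): round closed steel tin for drawing pins, 39 mm diameter, 18 mm high, 40 g, standing flat; this point is its centre, 9 mm above its underside
- tape_roll: clear roll of sticky tape lying flat, a ring 72 mm outside diameter, 19 mm high; origin at the centre of its underside; loose, not part of the job
- glue_pot: small closed glue jar, standing, 44 mm diameter, 50 mm high; origin at the centre of its underside; loose, not part of the job
- stapler: black stapler, 140 mm long (its x axis), 36 mm wide, about 55 mm high; origin at the centre of its underside; loose, not part of the job
- mug: white mug, standing, 80 mm diameter, 90 mm high; origin at the centre of its underside; loose, not part of the job
- calculator: flat black calculator, 140 mm (its x axis) by 80 mm, 15 mm high; origin at the centre of its underside; loose, not part of the job
Not all that is in view belongs to the job. Leave any orange or yellow look-alike of the part that bears eraser_c alone. What is shaped like the part that bears tin_c but orange is not meant.

How it is judged:
At the end, for the whole second after the job is handed in: The centres of the eraser, the sharpener and the tin are all at least 10 mm past the top edge of the tray's sloping lip, between its walls, low in the tray (centre under 30 mm) and at rest (x of eraser_c in the frame of tray between -0.075 and 0.085 m and y of eraser_c in the frame of tray between -0.125 and 0.125 m and z of each of eraser_c, sharpener_c, tin_c in the frame of tray below 0.03 m and linear speed of each of eraser, sharpener, tin below 0.02 m/s and x of sharpener_c in the frame of tray between -0.075 and 0.085 m and y of sharpener_c in the frame of tray between -0.125 and 0.125 m and x of tin_c in the frame of tray between -0.075 and 0.085 m and y of tin_c in the frame of tray between -0.125 and 0.125 m); the robot touches nothing.
It fails at once if a small thing is lifted (its centre rises more than about 20 mm) (height (world z) of any of eraser_c, sharpener_c, tin_c above 0.03 m).
It fails at once if a small thing is flicked (faster than 0.8 m/s) (linear speed of any of eraser, sharpener, tin above 0.8 m/s).
It fails at once if another loose thing on the desk is moved more than 20 mm (distance of any of tape_roll, glue_pot, stapler, mug, calculator from where it was at the start of the episode above 0.02 m).
It also fails if it takes over 72 s, if anything falls off the work surface, if the arm or the gripper's body presses on something with over 40 N, if the wrist force passes 120 N, or if a joint passes its speed limit or range.

## Robot

A 7-joint arm with a two-finger parallel gripper is mounted at the origin on the work surface. World frame = base frame: x ahead of the robot, y to its left, z up, the work surface at z = 0. Lengths are in m, angles in rad, forces in N, time in s.
With the tool pointing down it reaches from about 0.375 to 0.925 m from the base axis. Payload 3.1 kg.
Tool frame: the origin (TCP) lies at the very end of the fingers, on their centre line; the grasp point (between the pads) lies 19 mm behind it; z points along the fingers, y is the line along which they close (so a half turn about z gives the same grasp; the last joint's range is limited). The gripper opens to 85 mm and grips with 20 to 120 N. Pads are 22 mm wide; open, the fingers measure 114 mm over their backs; the gripper's body (76 mm by 85 mm) begins 54 mm behind the grasp point. The pads swing forward as they close: fully open they stand 13 mm farther back than shut.
Start: joints at [-1.395, 0.383, 0.044, 1.598, -0.018, 1.161, -0.05], TCP at [0.176, 0.626, 0.231] pointing down, gripper open.
Joint ranges: [-2.61, 2.61], [-0.41, 2.15], [-1.48, 1.57], [0, 2.5], [-1.57, 4.71], [0.05, 1.97], [-2.85, 2.85]. Speed limits (rad/s): [2.79, 2.79, 3.14, 3.14, 3.14, 3.14, 3.14].

## Interface

Orientations are given as [roll, pitch, yaw] about the fixed x, y, z axes, in that order (R = Rz(yaw) Ry(pitch) Rx(roll)).
In Python, from workcell import r, viewer, job gives the robot as it stands.
- The arm moves only by the shell command python3 -m creep 'ROWS' [FORCE]. ROWS is JSON, a list of rows, each an object of numbers: "claw": the opening in per cent of the stroke, from 0 (shut) to 100 (fully open); "x", "y", "z": the shift along the tool's x, y, z in cm; "wx", "wy", "wz": the turn, a rotation vector about the tool's x, y, z in rad. A call has 1 to 8 rows; each row shifts and turns the commanded pose from where the row before left it, along the tool's axes as they then stand; what a row does not reach is not made up. A row lasts 1/10 s, in which the tool goes at most 50 mm and 8.59 degrees, less where a joint would pass 70% of its speed; a pose out of reach is approached as far as the arm can. A call with a gripper value outside its range is refused whole. The fingers move at their own pace and stop on an object; FORCE is the grip in N (left out, the last holds). Time passes only in rows, so rows that do not move let the fingers close. It gives the time, the measured TCP pose, the force, the opening and the grip force at its end, in the units of the state.
- r.get_state(): the state, without advancing time (a new reading comes with each control period).
- viewer.get_image(name): name is "scene" or "side" or "wrist"; returns a dict with "frame" (400x640x3 uint8, red, green, blue), "mtx" (3x3 intrinsics, pixels), "dist_coeffs" ([k1, k2, p1, p2, k3] as OpenCV has them; the pictures are not rectified), "position" and "orientation" of the camera in the world; the wrist camera has in their place "hand_eye" (4x4, takes a point from camera to tool coordinates, whose origin is the TCP and whose axes are the flange's). Camera axes: x right, y down, z forward; pixel columns grow to the right and rows downward; lengths in m; the calibration is good to about 2 mm. A picture is of the moment at which its call begins: read the wrist's pose just before it. There is no depth.
- job.hand_in(): hands the job in; it is judged then, once.
The state is a dict: "clock": time; "joints": joint angles; "joint_velocities": joint speeds; "joint_efforts": joint torques, N m; "position": TCP position; "tool_rot": TCP orientation; "contact_force": force on the tool from outside, world axes, zero at the start; "moment": the same for the moment, N m; "width": finger opening in m; "grasp_force": force on a finger pad.
Only numpy, scipy, OpenCV 4.12 (cv2) and the standard library are available. Lean on these libraries where they do the work, as an engineer would, in place of code of your own. Each camera call takes 0.05 s, during which the arm holds its last target. There are 200 camera calls.

## Working session

There is one attempt and no reset: what is moved stays moved. The work goes in short steps, Python scripts to look and compute and a shell command to move; the robot and the scene stay as the last step left them, time stands still between calls to the robot, and variables do not carry over. Pictures are saved under pics/ and viewed, at most 10 in all, crops included, and the job is handed in when it is done.

```bash
mkdir -p pics; ls
cat > h.py <<'E'
import numpy as np,cv2
from workcell import r,viewer,job
from scipy.spatial.transform import Rotation as R
E
python3 - <<'E'
from h import *
s=r.get_state(); print(s)
for n in ["scene","side"]:
    d=viewer.get_image(n); cv2.imwrite(f"pics/{n}0.png",d["frame"][:,:,::-1]); np.save(f"pics/{n}0.npy",d,allow_pickle=True)
    print({k:v for k,v in d.items() if k!="frame"})
E
```

```text
pics
{'clock': 0.0, 'joints': array([-1.3947969 ,  0.38383789,  0.04379145,  1.59958165, -0.01787922,
        1.16119477, -0.04986022]), 'joint_velocities': array([-0.00105708, -0.00033767, -0.00138791,  0.00129411,  0.0001267 ,
        0.00110011, -0.0005251 ]), 'joint_efforts': array([-1.00249042e-04, -4.33457243e+01,  1.02434792e+00, -2.49513692e+01,
        1.04417288e-02,  1.13206464e-02, -5.68688051e-06]), 'position': array([0.17548489, 0.6248818 , 0.22988108]), 'tool_rot': array([-3.13896664e+00,  1.44338039e-04,  2.86796057e+00]), 'contact_force': array([ 0.24885352, -0.47414367,  0.40163057]), 'moment': array([0.04967629, 0.08049346, 0.0006184 ]), 'grasp_force': 0.0, 'width': 0.0854474322195036}
{'mtx': array([[429.70322427,   0.        , 322.80909314],
       [  0.        , 429.70322427, 200.1367185 ],
       [  0.        ,   0.        ,   1.        ]]), 'dist_coeffs': array([-0.0630543,  0.       ,  0.       ,  0.       ,  0.       ]), 'position': array([ 0.81719959, -0.46910442,  0.87134282]), 'orientation': array([-2.5728522 , -0.00921629,  0.59747398])}
{'mtx': array([[461.85854485,   0.        , 310.26189967],
       [  0.        , 461.85854485, 197.31265148],
       [  0.        ,   0.        ,   1.        ]]), 'dist_coeffs': array([-0.07579581,  0.        ,  0.        ,  0.        ,  0.        ]), 'position': array([0.24708095, 0.87997149, 0.75095138]), 'orientation': array([-2.22340732, -0.0049335 , -2.85977048])}
```

View pics/scene0.png

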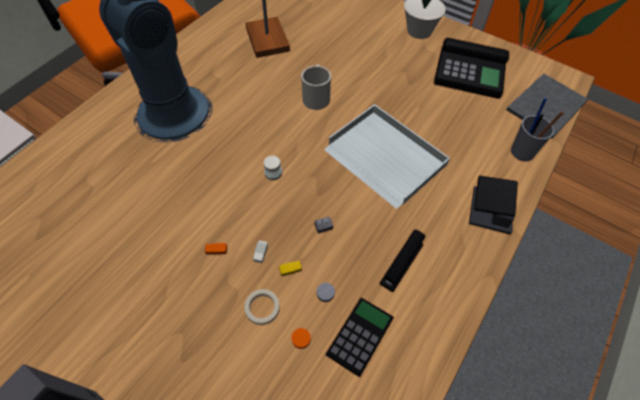

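View pics/side0.png

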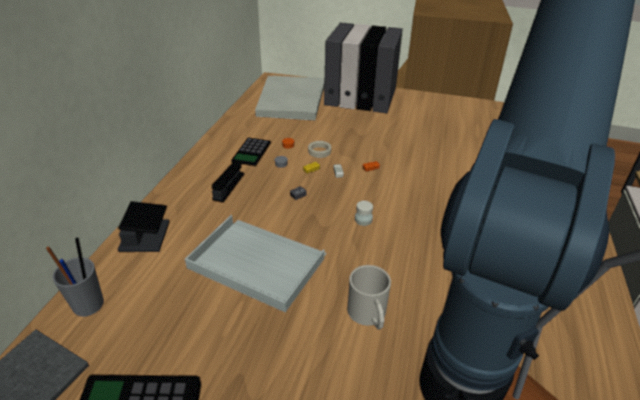

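The scene view shows the tray at (387,155), with its opening toward the lower left. The three targets are the white eraser (260,251), the grey sharpener (324,224) and the grey tin (326,292). The orange bar (216,249), yellow bar (290,268) and orange tin (301,338) are look-alikes. The tape roll is at (262,306), glue pot (272,167), stapler (403,260) and calculator (360,336). Next I'll compute their positions and make one enlarged crop.

```bash
cat >> h.py <<'E'
def cast(d,uv,z,T=None):
    """pixels -> world points on plane z"""
    uv=np.asarray(uv,float).reshape(-1,1,2)
    n=cv2.undistortPoints(uv,d["mtx"],np.asarray(d["dist_coeffs"])).reshape(-1,2)
    Rm,p=(T[:3,:3],T[:3,3]) if T is not None else (R.from_euler("xyz",d["orientation"]).as_matrix(),d["position"])
    v=np.c_[n,np.ones(len(n))]@Rm.T
    return p+v*((z-p[2])/v[:,2])[:,None]
def proj(d,P):
    Rm=R.from_euler("xyz",d["orientation"]).as_matrix()
    q=(np.asarray(P,float).reshape(-1,3)-d["position"])@Rm
    return cv2.projectPoints(q,np.zeros(3),np.zeros(3),d["mtx"],np.asarray(d["dist_coeffs"]))[0].reshape(-1,2)
E
python3 - <<'E'
from h import *
d=np.load("pics/scene0.npy",allow_pickle=True).item(); e=np.load("pics/side0.npy",allow_pickle=True).item()
def p(n,u,v,z,dd=d): print(n,cast(dd,[(u,v)],z)[0].round(3))
for n,u,v,z in [("eraser",260,251,.012),("sharp",324,224,.014),("tin",326,291,.016),("or_er",216,249,.012),("yel",290,268,.012),("ortin",301,337,.016),("tape",262,306,.015),("glue",272,160,.05),("mugtop",316,74,.09),("stapA",388,286,.03),("stapB",418,236,.03),("calcA",376,304,.015),("calcB",345,370,.015)]: p(n,u,v,z)
print("tray outer"); 
for u,v,z in [(326,151,.01),(398,203,.01),(376,107,.032),(447,158,.032)]: p("t",u,v,z)
print("side")
for n,u,v,z in [("eraser",338,171,.012),("sharp",298,193,.014),("tin",281,161,.016),("glue",364,207,.05),("trayR_open",238,221,.032)]: p(n,u,v,z,e)
c=cv2.cvtColor(d["frame"],cv2.COLOR_RGB2BGR)[130:380,190:450]
cv2.imwrite("pics/crop0.png",cv2.resize(c,None,fx=2.4,fy=2.4,interpolation=cv2.INTER_CUBIC)[:600])
E
```

```text
eraser [ 0.476 -0.199  0.012]
sharp [ 0.554 -0.064  0.014]
tin [ 0.648 -0.195  0.016]
or_er [ 0.392 -0.251  0.012]
yel [ 0.554 -0.194  0.012]
ortin [ 0.661 -0.302  0.016]
tape [ 0.558 -0.296  0.015]
glue [ 0.362 -0.005  0.05 ]
mugtop [0.302 0.269 0.09 ]
stapA [ 0.751 -0.118  0.03 ]
stapB [0.748 0.022 0.03 ]
calcA [ 0.749 -0.16   0.015]
calcB [ 0.767 -0.306  0.015]
tray outer
t [0.436 0.119 0.01 ]
t [0.666 0.085 0.01 ]
t [0.472 0.308 0.032]
t [0.707 0.258 0.032]
side
eraser [ 0.471 -0.191  0.012]
sharp [ 0.548 -0.056  0.014]
tin [ 0.642 -0.188  0.016]
glue [ 0.362 -0.002  0.05 ]
trayR_open [0.646 0.115 0.032]
```

View pics/crop0.png

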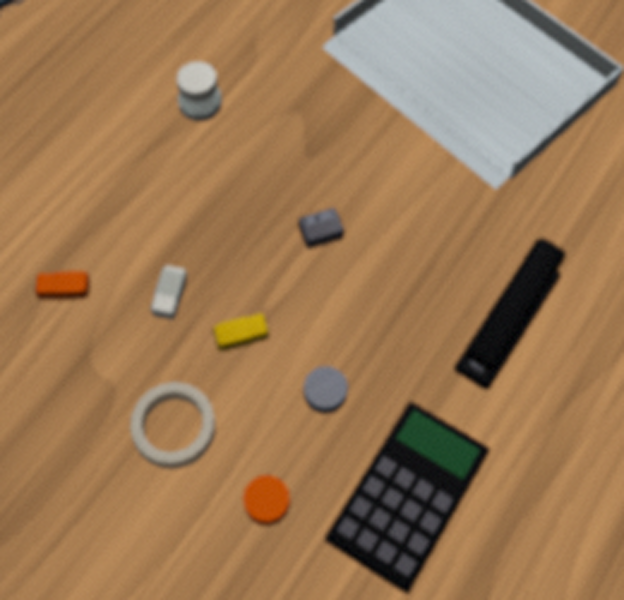

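The crop confirms the targets: the white eraser (169,290), the plain grey tin (325,388) and the grey sharpener (321,227). The orange and yellow ones are decoys. Both cameras agree to within 8 mm. All three push directions are close to +y, so I'll use a two-tip broom with its heading (tool x) at about +y. Moving to the sharpener first.

```bash
python3 -m creep '[{"x":-3.5,"y":-3.8,"claw":15},{"x":-3.5,"y":-3.8,"claw":15},{"x":-3.5,"y":-3.8,"claw":15},{"x":-3.5,"y":-3.8,"claw":15},{"x":-3.5,"y":-3.8,"claw":15},{"x":-3.5,"y":-3.8,"claw":15},{"x":-3.5,"y":-3.8,"claw":15},{"x":-3.5,"y":-3.8,"claw":15}]' 30
python3 -m creep '[{"x":-3.5,"y":-3.8,"claw":15},{"x":-3.5,"y":-3.8,"claw":15},{"x":-3.5,"y":-3.8,"claw":15},{"x":-3.5,"y":-3.8,"claw":15},{"x":-3.5,"y":-3.8,"claw":15},{"x":-3.5,"y":-3.8,"claw":15},{"x":-3.5,"y":-3.8,"claw":15},{"x":-3.5,"y":-3.8,"claw":15}]'
python3 -m creep '[{"wz":0.139,"claw":15},{"wz":0.139,"claw":15},{"wz":0.139,"claw":15},{"wz":0.139,"claw":15},{"wz":0.139,"claw":15},{"wz":0.139,"claw":15},{"wz":0.139,"claw":15},{"wz":0.139,"claw":15}]'
python3 -m creep '[{"wz":0.139,"claw":15},{"wz":0.139,"claw":15},{"claw":15},{"claw":15}]'
```

```text
invalid input
invalid input
invalid input
invalid input
```

```bash
python3 -m creep '[{"x":-3.5,"y":-3.8,"z":0,"wx":0,"wy":0,"wz":0,"claw":15}]' 30; python3 -m creep '[{"x":-3.5,"y":-3.8,"z":0,"wx":0,"wy":0,"wz":0,"claw":15}]'; python3 -m creep --help | head -20
```

```text
clock: 0.2
position: [0.1916, 0.5859, 0.2298]
tool_rot: [3.14, -0.005, 2.879]
contact_force: [-0.2, -0.2, 0.6]
width: 0.0732
grasp_force: 0.0
clock: 0.3
position: [0.2198, 0.5363, 0.2301]
tool_rot: [-3.14, -0.0, 2.872]
contact_force: [2.0, 0.2, -0.5]
width: 0.0587
grasp_force: 0.0invalid input: not JSON, or not a number
```

```bash
python3 -m creep '[{"x":-4,"y":-4.3,"z":0,"wx":0,"wy":0,"wz":0,"claw":15},{"x":-4,"y":-4.3,"z":0,"wx":0,"wy":0,"wz":0,"claw":15},{"x":-4,"y":-4.3,"z":0,"wx":0,"wy":0,"wz":0,"claw":15},{"x":-4,"y":-4.3,"z":0,"wx":0,"wy":0,"wz":0,"claw":15},{"x":-4,"y":-4.3,"z":0,"wx":0,"wy":0,"wz":0,"claw":15},{"x":-4,"y":-4.3,"z":0,"wx":0,"wy":0,"wz":0,"claw":15}]'
python3 -m creep '[{"x":-3,"y":-3.3,"z":0,"wx":0,"wy":0,"wz":0.1,"claw":15},{"x":-3,"y":-3.3,"z":0,"wx":0,"wy":0,"wz":0,"claw":15},{"x":-3,"y":-3.3,"z":0,"wx":0,"wy":0,"wz":0,"claw":15},{"x":-3,"y":-3.3,"z":0,"wx":0,"wy":0,"wz":0,"claw":15},{"x":0,"y":0,"z":0,"wx":0,"wy":0,"wz":0.13,"claw":15},{"x":0,"y":0,"z":0,"wx":0,"wy":0,"wz":0.13,"claw":15},{"x":0,"y":0,"z":0,"wx":0,"wy":0,"wz":0.13,"claw":15},{"x":0,"y":0,"z":0,"wx":0,"wy":0,"wz":0.13,"claw":15}]'
python3 -m creep '[{"x":0,"y":0,"z":0,"wx":0,"wy":0,"wz":0.13,"claw":15},{"x":0,"y":0,"z":0,"wx":0,"wy":0,"wz":0.13,"claw":15},{"x":0,"y":0,"z":0,"wx":0,"wy":0,"wz":0.13,"claw":15},{"x":0,"y":0,"z":0,"wx":0,"wy":0,"wz":0.13,"claw":15},{"x":0,"y":0,"z":0,"wx":0,"wy":0,"wz":0.13,"claw":15},{"x":0,"y":0,"z":0,"wx":0,"wy":0,"wz":0.13,"claw":15},{"x":0,"y":0,"z":0,"wx":0,"wy":0,"wz":0,"claw":15}]'
```

```text
clock: 0.9
position: [0.3587, 0.2677, 0.231]
tool_rot: [-3.141, -0.0, 2.868]
contact_force: [1.3, 1.0, -0.4]
width: 0.0127
grasp_force: 0.0
clock: 1.7
position: [0.4256, 0.1046, 0.2308]
tool_rot: [-3.141, -0.0, 2.242]
contact_force: [0.2, -0.0, 0.5]
width: 0.013
grasp_force: 0.0
clock: 2.4
position: [0.4256, 0.1048, 0.2309]
tool_rot: [-3.141, 0.0, 1.468]
contact_force: [1.0, -0.6, -0.8]
width: 0.0127
grasp_force: 0.0
```

```bash
python3 -m creep '[{"x":-3.45,"y":2.4,"z":0,"wx":0,"wy":0,"wz":0,"claw":15},{"x":-3.45,"y":2.4,"z":0,"wx":0,"wy":0,"wz":0,"claw":15},{"x":-3.45,"y":2.4,"z":0,"wx":0,"wy":0,"wz":0,"claw":15},{"x":-3.45,"y":2.4,"z":0,"wx":0,"wy":0,"wz":0,"claw":15},{"x":-3.45,"y":2.4,"z":0,"wx":0,"wy":0,"wz":0,"claw":15},{"x":-3.45,"y":2.4,"z":0,"wx":0,"wy":0,"wz":0,"claw":15},{"x":0,"y":0,"z":0,"wx":0,"wy":0,"wz":0,"claw":15}]'
cat >> h.py <<'E'
def wrist():
    s=r.get_state(); d=viewer.get_image("wrist")
    B=np.eye(4);B[:3,:3]=R.from_euler("xyz",s["tool_rot"]).as_matrix();B[:3,3]=s["position"]
    return s,d,B@np.array(d["hand_eye"])
E
python3 - <<'E'
from h import *
s,d,T=wrist(); np.save("pics/w1.npy",dict(d=d,T=T),allow_pickle=True)
cv2.imwrite("pics/w1.png",d["frame"][:,:,::-1]); print(T.round(3))
E
```

```text
clock: 3.1
position: [0.5491, -0.1231, 0.2316]
tool_rot: [3.139, 0.006, 1.462]
contact_force: [-0.9, -0.3, 0.9]
width: 0.0128
grasp_force: 0.0
[[ 0.994 -0.104 -0.034  0.557]
 [-0.11  -0.941 -0.32  -0.041]
 [ 0.001  0.321 -0.947  0.374]
 [ 0.     0.     0.     1.   ]]
```

View pics/w1.png

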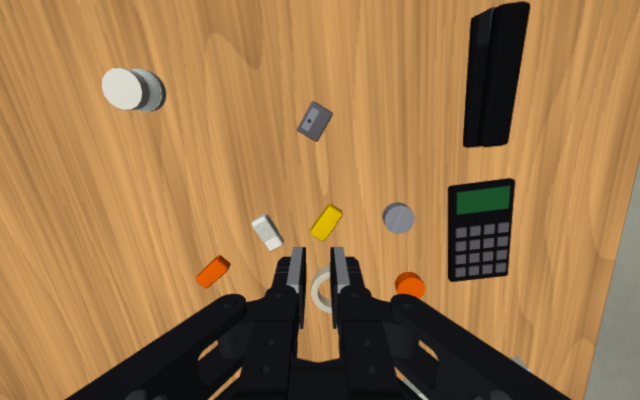

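The wrist view shows the sharpener at (315,121), eraser (267,232), yellow bar (326,222), tin (398,217), orange tin (409,285) and tape roll (322,288).

Run:
```python
from h import *
w=np.load("pics/w1.npy",allow_pickle=True).item(); d,T=w["d"],w["T"]
def p(n,L,z):
    q=cast(d,L,z,T)[:,:2]; print(n,q.round(3).tolist())
p("sharp",[(315,121)],.012); p("sharp topcorners",[(315,101),(332,109),(316,140),(298,128)],.012)
p("eraser",[(266,231)],.010); p("er ends",[(261,219),(273,246)],.014)
p("tin",[(398,217)],.012); p("yel",[(326,222)],.01); p("yelcorn",[(335,205),(342,210),(318,240),(310,233)],.012)
p("glue base",[(147,95)],.0); p("stap",[(465,145),(505,146),(475,17),(528,5)],.03); p("ortin",[(409,287)],.012); p("calc",[(448,188),(514,180)],.015)
```

```text
sharp [[0.552, -0.063]]
sharp topcorners [[0.554, -0.041], [0.573, -0.052], [0.55, -0.085], [0.531, -0.069]]
eraser [[0.471, -0.196]]
er ends [[0.468, -0.177], [0.478, -0.217]]
tin [[0.645, -0.195]]
yel [[0.552, -0.192]]
yelcorn [[0.565, -0.169], [0.574, -0.177], [0.538, -0.216], [0.529, -0.205]]
glue base [[0.36, -0.014]]
stap [[0.718, -0.107], [0.763, -0.113], [0.721, 0.019], [0.772, 0.024]]
ortin [[0.658, -0.303]]
calc [[0.707, -0.161], [0.787, -0.16]]
```

```bash
python3 -m creep '[{"x":0,"y":0.2,"z":4,"wx":0,"wy":0,"wz":0,"claw":15},{"x":0,"y":0,"z":4,"wx":0,"wy":0,"wz":0,"claw":15},{"x":0,"y":0,"z":4,"wx":0,"wy":0,"wz":0,"claw":15},{"x":0,"y":0,"z":4,"wx":0,"wy":0,"wz":0,"claw":15},{"x":0,"y":0,"z":3.5,"wx":0,"wy":0,"wz":0,"claw":15},{"x":0,"y":0,"z":2,"wx":0,"wy":0,"wz":0,"claw":15},{"x":0,"y":0,"z":1,"wx":0,"wy":0,"wz":0,"claw":15},{"x":0,"y":0,"z":0,"wx":0,"wy":0,"wz":0,"claw":15}]'
```

```text
clock: 3.95
position: [0.5486, -0.1143, 0.005]
tool_rot: [-3.138, -0.001, 1.47]
contact_force: [-0.4, 0.4, 1.0]
width: 0.0127
grasp_force: 0.0
```

```bash
python3 -m creep '[{"x":1,"y":0,"z":0,"wx":0,"wy":0,"wz":0,"claw":15},{"x":1.5,"y":0,"z":0,"wx":0,"wy":0,"wz":0,"claw":15},{"x":1.5,"y":0,"z":0,"wx":0,"wy":0,"wz":0,"claw":15},{"x":1.5,"y":0,"z":0,"wx":0,"wy":0,"wz":0,"claw":15},{"x":1.5,"y":0,"z":0,"wx":0,"wy":0,"wz":0,"claw":15},{"x":1.5,"y":0,"z":0,"wx":0,"wy":0,"wz":0,"claw":15},{"x":1.5,"y":0,"z":0,"wx":0,"wy":0,"wz":0,"claw":15},{"x":0,"y":0,"z":0,"wx":0,"wy":0,"wz":0,"claw":15}]'
python3 - <<'E'
from h import *
s,d,T=wrist(); np.save("pics/w2.npy",dict(d=d,T=T),allow_pickle=True)
cv2.imwrite("pics/w2.png",d["frame"][:,:,::-1])
E
```

```text
clock: 4.75
position: [0.5607, -0.0122, 0.006]
tool_rot: [-3.141, -0.002, 1.473]
contact_force: [0.8, 0.9, -0.0]
width: 0.0127
grasp_force: 0.0
```

View pics/w2.png

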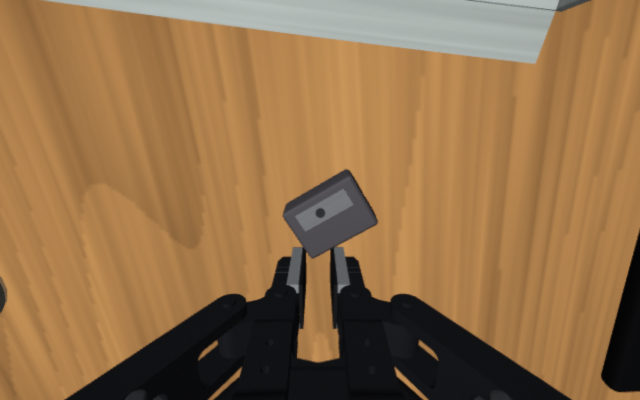

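The sharpener (332,212) is nestled corner-first between the tips. The tray lip runs from (45,0) to its right corner at (538,62). I'll get the tray pose from these.

Run:
```python
from h import *
w=np.load("pics/w2.npy",allow_pickle=True).item(); d,T=w["d"],w["T"]
q=cast(d,[(45,0),(300,33),(538,62)],0,T)[:,:2]; print(q.round(3)); v=q[2]-q[0]; a=np.arctan2(v[1],v[0]); print("yaw",a+np.pi/2)
n=np.array([-np.sin(a),np.cos(a)]); u=np.array([np.cos(a),np.sin(a)])
print("tray centre",q[2]-u*.127+n*.105, "sharp",cast(d,[(332,212)],.012,T)[0])
```

```text
[[0.457 0.121]
 [0.563 0.099]
 [0.668 0.076]]
yaw 1.362734380515966
tray centre [0.56530954 0.20518183] sharp [0.56967746 0.01810417 0.012     ]
```

```bash
python3 -m creep '[{"x":1.2,"y":0,"z":0,"wx":0,"wy":0,"wz":0,"claw":15},{"x":1.5,"y":0,"z":0,"wx":0,"wy":0,"wz":0,"claw":15},{"x":1.5,"y":0,"z":0,"wx":0,"wy":0,"wz":0,"claw":15},{"x":1.5,"y":0,"z":0,"wx":0,"wy":0,"wz":0,"claw":15},{"x":1.5,"y":0,"z":-0.1,"wx":0,"wy":0,"wz":0,"claw":15},{"x":1.5,"y":0,"z":-0.1,"wx":0,"wy":0,"wz":0,"claw":15},{"x":1.3,"y":0,"z":0,"wx":0,"wy":0,"wz":0,"claw":15},{"x":0,"y":0,"z":0,"wx":0,"wy":0,"wz":0,"claw":15}]'
python3 -m creep '[{"x":1.2,"y":0,"z":0,"wx":0,"wy":0,"wz":0,"claw":15},{"x":1.5,"y":0,"z":0,"wx":0,"wy":0,"wz":0,"claw":15},{"x":1.5,"y":0,"z":0,"wx":0,"wy":0,"wz":0,"claw":15},{"x":1.5,"y":0,"z":0,"wx":0,"wy":0,"wz":0,"claw":15},{"x":1.5,"y":0,"z":0,"wx":0,"wy":0,"wz":0,"claw":15},{"x":1.5,"y":0,"z":0,"wx":0,"wy":0,"wz":0,"claw":15},{"x":1,"y":0,"z":0,"wx":0,"wy":0,"wz":0,"claw":15},{"x":0,"y":0,"z":0,"wx":0,"wy":0,"wz":0,"claw":15}]'
python3 - <<'E'
from h import *
s,d,T=wrist(); np.save("pics/w3.npy",dict(d=d,T=T),allow_pickle=True)
cv2.imwrite("pics/w3.png",d["frame"][:,:,::-1])
E
```

```text
clock: 5.6
position: [0.5709, 0.0869, 0.0082]
tool_rot: [3.141, -0.002, 1.472]
contact_force: [-0.6, -0.1, -0.8]
width: 0.0129
grasp_force: 0.0
clock: 6.4
position: [0.5804, 0.1828, 0.0082]
tool_rot: [3.142, -0.001, 1.472]
contact_force: [1.1, -1.0, 0.0]
width: 0.0128
grasp_force: 0.0
```

View pics/w3.png

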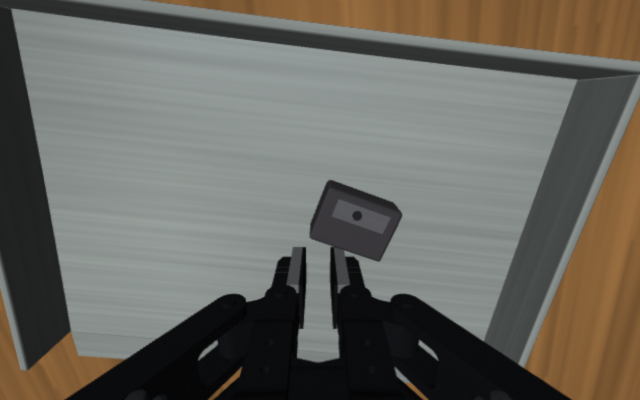

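The sharpener (355,218) sits flat on the tray floor well past the lip. Next is the eraser: up, back to (0.477,-0.255), down.

```bash
python3 -m creep '[{"x":-0.5,"y":0,"z":-2,"wx":0,"wy":0,"wz":0,"claw":15},{"x":0,"y":0,"z":-4,"wx":0,"wy":0,"wz":0,"claw":15},{"x":0,"y":0,"z":-4,"wx":0,"wy":0,"wz":0,"claw":15},{"x":-2,"y":-0.3,"z":-2,"wx":0,"wy":0,"wz":0,"claw":15},{"x":-4,"y":-0.6,"z":0,"wx":0,"wy":0,"wz":0,"claw":15},{"x":-4,"y":-0.6,"z":0,"wx":0,"wy":0,"wz":0,"claw":15},{"x":-4,"y":-0.6,"z":0,"wx":0,"wy":0,"wz":0,"claw":15},{"x":-4,"y":-0.6,"z":0,"wx":0,"wy":0,"wz":0,"claw":15}]'
python3 -m creep '[{"x":-4,"y":-0.6,"z":0,"wx":0,"wy":0,"wz":0,"claw":15},{"x":-4,"y":-0.6,"z":0,"wx":0,"wy":0,"wz":0,"claw":15},{"x":-4,"y":-0.6,"z":0,"wx":0,"wy":0,"wz":0,"claw":15},{"x":-4,"y":-0.6,"z":0,"wx":0,"wy":0,"wz":0,"claw":15},{"x":-4,"y":-0.6,"z":0,"wx":0,"wy":0,"wz":0,"claw":15},{"x":-4,"y":-0.6,"z":0,"wx":0,"wy":0,"wz":0,"claw":15},{"x":-2,"y":-0.3,"z":0,"wx":0,"wy":0,"wz":0,"claw":15},{"x":0,"y":0,"z":0,"wx":0,"wy":0,"wz":0,"claw":15}]'
```

```text
clock: 7.25
position: [0.5335, -0.0046, 0.1284]
tool_rot: [-3.142, 0.0, 1.466]
contact_force: [0.5, 0.3, -0.2]
width: 0.0128
grasp_force: 0.0
clock: 8.05
position: [0.4659, -0.2619, 0.1288]
tool_rot: [-3.142, 0.003, 1.458]
contact_force: [0.5, 0.2, -0.1]
width: 0.0131
grasp_force: 0.0
```

```bash
python3 -m creep '[{"x":0,"y":1.2,"z":3,"wx":0,"wy":0,"wz":0,"claw":15},{"x":0,"y":0,"z":4,"wx":0,"wy":0,"wz":0,"claw":15},{"x":0,"y":0,"z":3,"wx":0,"wy":0,"wz":0,"claw":15},{"x":0,"y":0,"z":1.7,"wx":0,"wy":0,"wz":0,"claw":15},{"x":0,"y":0,"z":0.6,"wx":0,"wy":0,"wz":0,"claw":15},{"x":0,"y":0,"z":0,"wx":0,"wy":0,"wz":0,"claw":15}]'
python3 -m creep '[{"x":1,"y":0,"z":0,"wx":0,"wy":0,"wz":0,"claw":15},{"x":1,"y":0,"z":0,"wx":0,"wy":0,"wz":0,"claw":15},{"x":1,"y":0,"z":0,"wx":0,"wy":0,"wz":0,"claw":15},{"x":1,"y":0,"z":0,"wx":0,"wy":0,"wz":0,"claw":15},{"x":1.2,"y":0,"z":0,"wx":0,"wy":0,"wz":0,"claw":15},{"x":1.2,"y":0,"z":0,"wx":0,"wy":0,"wz":0,"claw":15},{"x":1.2,"y":0,"z":0,"wx":0,"wy":0,"wz":0,"claw":15},{"x":0,"y":0,"z":0,"wx":0,"wy":0,"wz":0,"claw":15}]'
cat > look.py <<'E'
import sys
from h import *
n=sys.argv[1]; s,d,T=wrist(); np.save(f"pics/{n}.npy",dict(d=d,T=T),allow_pickle=True)
cv2.imwrite(f"pics/{n}.png",d["frame"][:,:,::-1])
E
python3 look.py w4
```

```text
clock: 8.65
position: [0.4809, -0.2572, 0.005]
tool_rot: [-3.141, -0.0, 1.468]
contact_force: [1.2, -0.9, -0.3]
width: 0.0127
grasp_force: 0.0
clock: 9.45
position: [0.4892, -0.1788, 0.0049]
tool_rot: [-3.141, -0.002, 1.472]
contact_force: [0.3, -0.3, 0.5]
width: 0.0129
grasp_force: 0.0
```

View pics/w4.png

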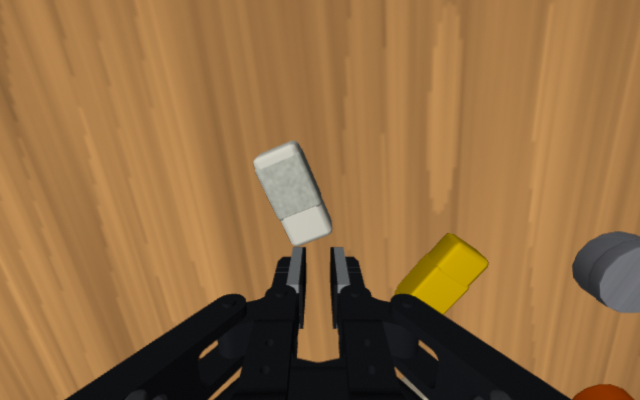

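The eraser (292,195) is tilted left by about 0.35 rad, with its rear corner (300,244) on the left tip. I'll line the broom up with its rear face, then steer it back.

```bash
cat > er.py <<'E'
import sys
from h import *
n=sys.argv[1]; w=np.load(f"pics/{n}.npy",allow_pickle=True).item(); d,T=w["d"],w["T"]
h=cv2.cvtColor(d["frame"],cv2.COLOR_RGB2HSV); m=((h[...,1]<60)&(h[...,2]>125)).astype(np.uint8); m[240:]=0
cs=[c for c in cv2.findContours(m,0,2)[0] if cv2.contourArea(c)>800]
for c in cs:
    q=cast(d,c.reshape(-1,2),.014,T)[:,:2].astype(np.float32); b=cv2.minAreaRect(q*1000)
    bp=cv2.boxPoints(b); e=[bp[1]-bp[0],bp[2]-bp[1]]; v=max(e,key=np.linalg.norm); v=v*np.sign(v[1])
    print("c",np.round(b[0],1),"size",np.round(b[1],1),"heading",np.arctan2(v[1],v[0]).round(3))
E
python3 er.py w4
```

```text
c [ 480.2 -138. ] size [21.9 48.1] heading 1.85
```

```bash
python3 -m creep '[{"x":-1.1,"y":0,"z":0,"wx":0,"wy":0,"wz":0,"claw":15},{"x":0,"y":0,"z":0,"wx":0,"wy":0,"wz":-0.126,"claw":15},{"x":0,"y":0,"z":0,"wx":0,"wy":0,"wz":-0.126,"claw":15},{"x":0,"y":0.2,"z":0,"wx":0,"wy":0,"wz":-0.126,"claw":15},{"x":0.5,"y":0.3,"z":0,"wx":0,"wy":0,"wz":0,"claw":15},{"x":0.5,"y":0,"z":0,"wx":0,"wy":0,"wz":0,"claw":15},{"x":0,"y":0,"z":0,"wx":0,"wy":0,"wz":0,"claw":15}]'
python3 -m creep '[{"x":0.8,"y":0,"z":0,"wx":0,"wy":0,"wz":0,"claw":15},{"x":1,"y":0,"z":0,"wx":0,"wy":0,"wz":0.03,"claw":15},{"x":1.2,"y":0,"z":0,"wx":0,"wy":0,"wz":0.04,"claw":15},{"x":1.2,"y":0,"z":0,"wx":0,"wy":0,"wz":0.04,"claw":15},{"x":1.2,"y":0,"z":0,"wx":0,"wy":0,"wz":0.04,"claw":15},{"x":1.2,"y":0,"z":0,"wx":0,"wy":0,"wz":0.04,"claw":15},{"x":1.2,"y":0,"z":0,"wx":0,"wy":0,"wz":0.04,"claw":15},{"x":0,"y":0,"z":0,"wx":0,"wy":0,"wz":0,"claw":15}]'
python3 look.py w5; python3 er.py w5
```

```text
clock: 10.2
position: [0.4894, -0.1815, 0.005]
tool_rot: [-3.141, -0.001, 1.845]
contact_force: [-0.1, -0.1, 0.1]
width: 0.0129
grasp_force: 0.0
clock: 11.0
position: [0.4746, -0.1031, 0.0049]
tool_rot: [-3.14, -0.001, 1.619]
contact_force: [0.1, 0.7, 0.4]
width: 0.0128
grasp_force: 0.0
c [466.4 -67.9] size [22.2 47.6] heading 2.059
c [345.4 -11.6] size [35.8  7. ] heading 1.288
c [374.2   2.3] size [10.5 32.8] heading 2.433
```

```bash
python3 -m creep '[{"x":-1,"y":0,"z":0,"wx":0,"wy":0,"wz":0,"claw":15},{"x":0,"y":1.0,"z":0,"wx":0,"wy":0,"wz":0.1,"claw":15},{"x":0,"y":0.7,"z":0,"wx":0,"wy":0,"wz":0.1,"claw":15},{"x":1,"y":0,"z":0,"wx":0,"wy":0,"wz":0,"claw":15},{"x":1,"y":0,"z":0,"wx":0,"wy":0,"wz":0,"claw":15},{"x":1,"y":0,"z":0,"wx":0,"wy":0,"wz":0,"claw":15},{"x":0.8,"y":0,"z":0,"wx":0,"wy":0,"wz":0,"claw":15},{"x":0,"y":0,"z":0,"wx":0,"wy":0,"wz":0,"claw":15}]'
python3 look.py w6; python3 er.py w6
```

```text
clock: 11.85
position: [0.4985, -0.0758, 0.0051]
tool_rot: [-3.141, -0.001, 1.42]
contact_force: [0.5, 0.6, -0.2]
width: 0.0129
grasp_force: 0.0
c [461.3 -46.4] size [26.2 46. ] heading 2.385
```

View pics/w6.png

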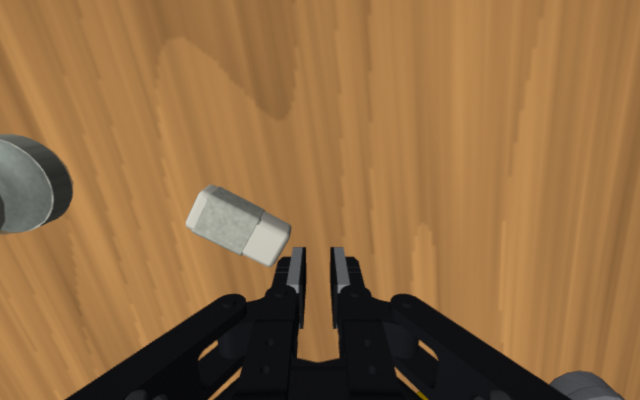

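The eraser at (239,226) is turning broadside, which is a stable pose for the two-tip broom. I'll centre behind it and push flat.

```bash
python3 -m creep '[{"x":-1.5,"y":0,"z":0,"wx":0,"wy":0,"wz":0,"claw":20},{"x":0,"y":-2,"z":0,"wx":0,"wy":0,"wz":0,"claw":20},{"x":0,"y":-1.8,"z":0,"wx":0,"wy":0,"wz":0,"claw":20},{"x":1,"y":0,"z":0,"wx":0,"wy":0,"wz":0,"claw":20},{"x":1.2,"y":0,"z":0,"wx":0,"wy":0,"wz":0,"claw":20},{"x":1.2,"y":0,"z":0,"wx":0,"wy":0,"wz":0,"claw":20},{"x":1.2,"y":0,"z":0,"wx":0,"wy":0,"wz":0,"claw":20},{"x":0,"y":0,"z":0,"wx":0,"wy":0,"wz":0,"claw":20}]'
python3 look.py w7; python3 er.py w7
```

```text
clock: 12.7
position: [0.4671, -0.0386, 0.0053]
tool_rot: [3.141, -0.001, 1.421]
contact_force: [-1.0, 0.7, -0.2]
width: 0.017
grasp_force: 0.0
c [355.7   5.4] size [17.6 57.7] heading 2.989
c [466.4 -10.2] size [20.2 46.9] heading 2.991
```

Flat against both tips (face heading 2.99, broom 1.42). Pushing it in.

```bash
python3 -m creep '[{"x":1.2,"y":0,"z":0,"wx":0,"wy":0,"wz":0,"claw":20},{"x":1.5,"y":0,"z":0,"wx":0,"wy":0,"wz":0,"claw":20},{"x":1.5,"y":0,"z":0,"wx":0,"wy":0,"wz":0,"claw":20},{"x":1.5,"y":0,"z":0,"wx":0,"wy":0,"wz":0,"claw":20},{"x":1.5,"y":0,"z":0,"wx":0,"wy":0,"wz":0,"claw":20},{"x":1.5,"y":0,"z":-0.1,"wx":0,"wy":0,"wz":0,"claw":20},{"x":1.3,"y":0,"z":-0.1,"wx":0,"wy":0,"wz":0,"claw":20},{"x":0,"y":0,"z":0,"wx":0,"wy":0,"wz":0,"claw":20}]'
python3 -m creep '[{"x":1.2,"y":0,"z":0,"wx":0,"wy":0,"wz":0,"claw":20},{"x":1.5,"y":0,"z":0,"wx":0,"wy":0,"wz":0,"claw":20},{"x":1.5,"y":0,"z":0,"wx":0,"wy":0,"wz":0,"claw":20},{"x":1.5,"y":0,"z":0,"wx":0,"wy":0,"wz":0,"claw":20},{"x":1.5,"y":0,"z":0,"wx":0,"wy":0,"wz":0,"claw":20},{"x":1.5,"y":0,"z":0,"wx":0,"wy":0,"wz":0,"claw":20},{"x":1.3,"y":0,"z":0,"wx":0,"wy":0,"wz":0,"claw":20},{"x":0,"y":0,"z":0,"wx":0,"wy":0,"wz":0,"claw":20}]'
python3 look.py w8
```

```text
clock: 13.55
position: [0.4818, 0.0598, 0.0074]
tool_rot: [3.141, -0.001, 1.42]
contact_force: [-0.1, -0.2, 0.7]
width: 0.0173
grasp_force: 0.0
clock: 14.35
position: [0.497, 0.1593, 0.0073]
tool_rot: [3.141, -0.001, 1.42]
contact_force: [0.4, 0.1, -0.6]
width: 0.0166
grasp_force: 0.0
```

View pics/w8.png

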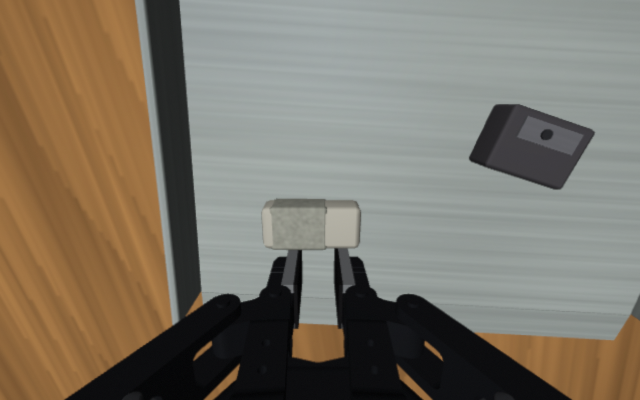

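The eraser (311,223) lies flat on the floor, clear of the lip, and the sharpener is at (540,145). Now the tin, with the broom heading 1.655 so it clears the right wall.

```bash
python3 -m creep '[{"x":-0.7,"y":0,"z":-1,"wx":0,"wy":0,"wz":0,"claw":20},{"x":0,"y":0,"z":-4,"wx":0,"wy":0,"wz":0,"claw":20},{"x":0,"y":0,"z":-4,"wx":0,"wy":0,"wz":-0.118,"claw":20},{"x":0,"y":0,"z":-3,"wx":0,"wy":0,"wz":-0.117,"claw":20},{"x":-4,"y":1.2,"z":0,"wx":0,"wy":0,"wz":0,"claw":20},{"x":-4,"y":1.2,"z":0,"wx":0,"wy":0,"wz":0,"claw":20},{"x":-4,"y":1.2,"z":0,"wx":0,"wy":0,"wz":0,"claw":20},{"x":-4,"y":1.2,"z":0,"wx":0,"wy":0,"wz":0,"claw":20}]'
python3 -m creep '[{"x":-4,"y":1.2,"z":0,"wx":0,"wy":0,"wz":0,"claw":20},{"x":-4,"y":1.2,"z":0,"wx":0,"wy":0,"wz":0,"claw":20},{"x":-4,"y":1.2,"z":0,"wx":0,"wy":0,"wz":0,"claw":20},{"x":-4,"y":1.2,"z":0,"wx":0,"wy":0,"wz":0,"claw":20},{"x":-4,"y":1.2,"z":0,"wx":0,"wy":0,"wz":0,"claw":20},{"x":-4,"y":1.2,"z":0,"wx":0,"wy":0,"wz":0,"claw":20},{"x":0,"y":0,"z":0,"wx":0,"wy":0,"wz":0,"claw":20},{"x":0,"y":0,"z":0,"wx":0,"wy":0,"wz":0,"claw":20}]'
```

```text
clock: 15.2
position: [0.5556, -0.0101, 0.1281]
tool_rot: [3.141, -0.0, 1.648]
contact_force: [-0.1, -0.2, 0.9]
width: 0.0174
grasp_force: 0.0
clock: 16.0
position: [0.645, -0.2441, 0.1278]
tool_rot: [-3.141, 0.001, 1.645]
contact_force: [0.8, 0.2, 0.1]
width: 0.0172
grasp_force: 0.0
```

```bash
python3 -m creep '[{"x":0.2,"y":0.4,"z":3,"wx":0,"wy":0,"wz":0,"claw":20},{"x":0,"y":0,"z":4,"wx":0,"wy":0,"wz":0,"claw":20},{"x":0,"y":0,"z":3,"wx":0,"wy":0,"wz":0,"claw":20},{"x":0,"y":0,"z":1.7,"wx":0,"wy":0,"wz":0,"claw":20},{"x":0,"y":0,"z":0.5,"wx":0,"wy":0,"wz":0,"claw":20},{"x":0,"y":0,"z":0,"wx":0,"wy":0,"wz":0,"claw":20}]'
python3 -m creep '[{"x":1,"y":0,"z":0,"wx":0,"wy":0,"wz":0,"claw":20},{"x":1,"y":0,"z":0,"wx":0,"wy":0,"wz":0,"claw":20},{"x":1.2,"y":0,"z":0,"wx":0,"wy":0,"wz":0,"claw":20},{"x":1.2,"y":0,"z":0,"wx":0,"wy":0,"wz":0,"claw":20},{"x":1.2,"y":0,"z":0,"wx":0,"wy":0,"wz":0,"claw":20},{"x":1.2,"y":0,"z":0,"wx":0,"wy":0,"wz":0,"claw":20},{"x":1.2,"y":0,"z":0,"wx":0,"wy":0,"wz":0,"claw":20},{"x":0,"y":0,"z":0,"wx":0,"wy":0,"wz":0,"claw":20}]'
python3 look.py w9
cat > tin.py <<'E'
import sys
from h import *
w=np.load(f"pics/{sys.argv[1]}.npy",allow_pickle=True).item(); d,T=w["d"],w["T"]
h=cv2.cvtColor(d["frame"],cv2.COLOR_RGB2HSV); m=((h[...,0]>100)&(h[...,0]<135)&(h[...,1]>15)&(h[...,1]<90)&(h[...,2]>70)).astype(np.uint8); m[285:]=0
for c in cv2.findContours(m,0,2)[0]:
    if cv2.contourArea(c)<800: continue
    q=cast(d,c.reshape(-1,2),.014,T)[:,:2].astype(np.float32)*1000; (x,y),rad=cv2.minEnclosingCircle(q)
    print("px",c.reshape(-1,2).mean(0).round(),"world mm",round(x),round(y),"r",round(rad,1))
E
python3 tin.py w9
```

```text
clock: 16.6
position: [0.6507, -0.2372, 0.0054]
tool_rot: [-3.141, -0.0, 1.651]
contact_force: [-0.3, -0.3, 0.2]
width: 0.0172
grasp_force: 0.0
clock: 17.4
position: [0.6447, -0.1539, 0.0047]
tool_rot: [-3.141, -0.003, 1.655]
contact_force: [0.2, 0.6, -0.6]
width: 0.0171
grasp_force: 0.0
```

```bash
sed -i 's/^m\[.*//; s/(h\[...,0\]>100)&(h\[...,0\]<135)&(h\[...,1\]>15)&(h\[...,1\]<90)&(h\[...,2\]>70)/(h[...,1]<85)\&(h[...,2]>60)/; s/m\[285:\]=0/m[247:]=0/' tin.py; python3 tin.py w9
python3 - <<'E'
from h import *
d=np.load("pics/w1.npy",allow_pickle=True).item()["d"]; print("tin hsv",cv2.cvtColor(d["frame"],cv2.COLOR_RGB2HSV)[217,398])
E
```

```text
px [317. 204.] world mm 641 -124 r 21.0
tin hsv [120  13 142]
```

The tin (317,204 → 0.641, -0.124, r≈20 mm) is centred in the cup. Pushing it home.

```bash
python3 -m creep '[{"x":1.2,"y":0,"z":0,"wx":0,"wy":0,"wz":0,"claw":20},{"x":1.5,"y":0,"z":0,"wx":0,"wy":0,"wz":0,"claw":20},{"x":1.5,"y":0,"z":0,"wx":0,"wy":0,"wz":0,"claw":20},{"x":1.5,"y":0,"z":0,"wx":0,"wy":0,"wz":0,"claw":20},{"x":1.5,"y":0,"z":0,"wx":0,"wy":0,"wz":0,"claw":20},{"x":1.5,"y":0,"z":0,"wx":0,"wy":0,"wz":0,"claw":20},{"x":1.5,"y":0,"z":0,"wx":0,"wy":0,"wz":0,"claw":20},{"x":0.8,"y":0,"z":0,"wx":0,"wy":0,"wz":0,"claw":20}]'
python3 look.py w10; python3 tin.py w10
```

```text
clock: 18.25
position: [0.6356, -0.0453, 0.005]
tool_rot: [-3.141, -0.001, 1.653]
contact_force: [-0.9, 0.9, -1.6]
width: 0.017
grasp_force: 0.1
px [318. 205.] world mm 632 -16 r 21.0
```

```bash
python3 -m creep '[{"x":1.2,"y":0,"z":0,"wx":0,"wy":0,"wz":0,"claw":20},{"x":1.5,"y":0,"z":0,"wx":0,"wy":0,"wz":0,"claw":20},{"x":1.5,"y":0,"z":0,"wx":0,"wy":0,"wz":0,"claw":20},{"x":1.5,"y":0,"z":0,"wx":0,"wy":0,"wz":0,"claw":20},{"x":1.5,"y":0,"z":-0.1,"wx":0,"wy":0,"wz":0,"claw":20},{"x":1.5,"y":0,"z":-0.1,"wx":0,"wy":0,"wz":0,"claw":20},{"x":1,"y":0,"z":0,"wx":0,"wy":0,"wz":0,"claw":20},{"x":0,"y":0,"z":0,"wx":0,"wy":0,"wz":0,"claw":20}]'
python3 -m creep '[{"x":1.2,"y":0,"z":0,"wx":0,"wy":0,"wz":0,"claw":20},{"x":1.5,"y":0,"z":0,"wx":0,"wy":0,"wz":0,"claw":20},{"x":1.5,"y":0,"z":0,"wx":0,"wy":0,"wz":0,"claw":20},{"x":1.5,"y":0,"z":0,"wx":0,"wy":0,"wz":0,"claw":20},{"x":1.2,"y":0,"z":0,"wx":0,"wy":0,"wz":0,"claw":20},{"x":1,"y":0,"z":0,"wx":0,"wy":0,"wz":0,"claw":20},{"x":0,"y":0,"z":0,"wx":0,"wy":0,"wz":0,"claw":20}]'
python3 -m creep '[{"x":-1,"y":0,"z":-1,"wx":0,"wy":0,"wz":0,"claw":20},{"x":-1,"y":0,"z":-4,"wx":0,"wy":0,"wz":0,"claw":20},{"x":-1,"y":0,"z":-4,"wx":0,"wy":0,"wz":0,"claw":20},{"x":-2,"y":0,"z":-4,"wx":0,"wy":0,"wz":0,"claw":20},{"x":-4,"y":0,"z":-3,"wx":0,"wy":0,"wz":0,"claw":20},{"x":0,"y":0,"z":0,"wx":0,"wy":0,"wz":0,"claw":20},{"x":0,"y":0,"z":0,"wx":0,"wy":0,"wz":0,"claw":20}]'
python3 look.py w11
```

```text
clock: 19.1
position: [0.6279, 0.0518, 0.0071]
tool_rot: [-3.141, -0.002, 1.655]
contact_force: [0.3, 0.4, -0.3]
width: 0.017
grasp_force: 0.0
clock: 19.8
position: [0.6213, 0.1304, 0.007]
tool_rot: [-3.141, -0.002, 1.655]
contact_force: [0.2, 0.2, 0.5]
width: 0.0169
grasp_force: 0.0
clock: 20.5
position: [0.6295, 0.0324, 0.1696]
tool_rot: [3.138, 0.001, 1.643]
contact_force: [-1.1, 1.2, -0.3]
width: 0.0173
grasp_force: 0.0
```

View pics/w11.png

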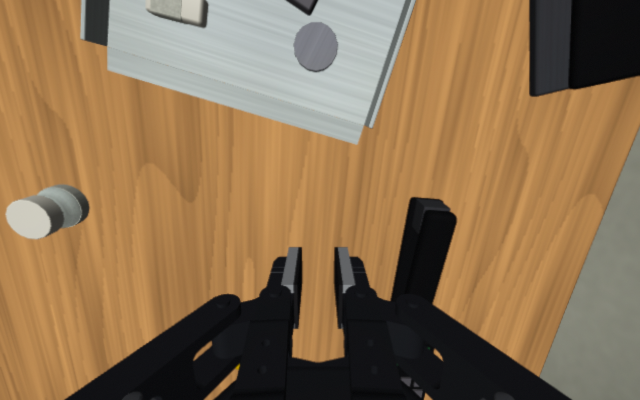

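The tin (316,46) is on the tray floor past the lip, beside the eraser (178,8) and the sharpener (305,0). Before handing in I'll check all three against the tray frame.

Run:
```python
from h import *
c=np.array([.567,.205]);a=1.363;X=np.array([np.cos(a),np.sin(a)]);Y=np.array([-X[1],X[0]])
for n,f,uv,z in [("tin","w11",(316,47),.018),("eraser","w8",(311,223),.014),("sharp","w3",(355,220),.016)]:
    w=np.load(f"pics/{f}.npy",allow_pickle=True).item(); q=cast(w["d"],[uv],z,w["T"])[0,:2]-c; print(n,"tray x,y",(q@X).round(3),(q@Y).round(3))
```

```text
tin tray x,y -0.034 -0.059
eraser tray x,y -0.034 0.065
sharp tray x,y 0.01 -0.032
```

```bash
python3 -c "
from h import *
print(job.hand_in())"
```

```text
the job is handed in; nothing more can be done
None
```

I swept the eraser, the sharpener and the tin into the tray and handed the job in; by camera each centre is at least 50 mm past the lip's top edge, well inside the walls, and nothing else was touched as far as I could see.

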